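# Open the counterweighted warmer and load a sample block

### The job

Swing the warmer's cover up by its green bar until the counterweight takes over, and let it go the rest of the way back by itself so that it rests open; do not throw it or hold on to its end stop. Then take the blue-topped sample block from the white stand, stand it in the warmer's well and push it and the sliding platform under it gently but fully down until it bottoms, and let go. Leave the other sample blocks and the glassware alone.

Things in the scene. Friction and masses are not known exactly. Their poses are not given: they have to be found in the camera images.
- warmer: Fixed sample warmer: a white block 200 (x) x 200 (y) x 90 high, origin at the centre of its underside, x axis pointing from its front (display side, facing the robot) to its back, z up. Its height and yaw are as reported; it stands flat on the table. When shut, a grey cover hides its top.
- well (a point): Centre of the mouth of the round well, in the warmer's top face (90 mm above the table, 10 mm in front of the block's centre). The hole is 38 mm across and about 80 mm deep, with a small lead-in.
- platform (a joint): Friction-held copper lift platform, 33 mm wide, in the well: 0 = up, 0.012 m = down on its hard stop. Starts 0 to 4 mm down. Sinks when pressed with about 7 N, stays where left (a block's weight alone does not sink it). Its level is set differently each time and is not readable: fully up, its face is 30 to 50 mm below the well's mouth. Feel for it. Press under 30 N.
- cover (a joint): Hinge angle of the grey cover (150 x 190 x 30 mm): 0 = shut, 1.66 rad = open on its stop, just past upright. Below its balance point it falls shut; beyond it opens on by itself, damped (under 2 rad/s). The balance point differs each time, 0.45 to 0.9 rad. Lifting at the bar takes 2 to 3 N at first, nothing at balance (and what friction the grip adds). Let go before 1.4 rad, never faster than 3 rad/s.
- hinge (a point): Centre of the cover's hinge line (along the warmer's y axis), 105 mm behind the warmer's centre, 120 mm above the table. Above it, on a 145 mm arm of the cover, is clamped a steel counterweight, at a different height each time; it swings back as the cover opens.
- bar (a point): Centre of the round green lifting bar ahead of the cover's front edge: 14 mm thick, along the warmer's y axis, held by two end struts, 120 mm free between them; 225 mm from the hinge line, swinging with the cover, 120 mm above the table when shut. It is 60 mm clear of the cover's edge and 20 mm ahead of the housing's front face; it can be pinched from above.
- stand: Fixed white stand, 85 (x) x 250 (y) x 22 high, origin at the centre of its underside, three sockets 40 mm across and 12 mm deep in a row along its y axis, 80 mm apart, the sample blocks standing in them.
- blue: The wanted sample block, loose, 0.2 to 0.3 kg: aluminium cylinder 36 mm across and 70 mm tall with a chamfered foot, topped by a blue round grip 28 mm across and 50 mm tall (120 mm in all). Origin at the centre of its underside, z up along it. Which socket it stands in differs.
- orange: A like sample block with an orange grip: leave it.
- black: A like sample block with a black grip: leave it.
- wash_bottle: White plastic bottle, 68 mm across, 170 mm tall, origin at the centre of its underside: leave it.
- reagent_jar: Amber jar, 60 mm across, 90 mm tall, origin at the centre of its underside: leave it.
- beaker: Glass beaker, 70 mm across, 90 mm tall, origin at the centre of its underside: leave it.

How it is judged:
By the outcome, as a careful person would: the job done as asked, in the order asked, and still so for the second after the job is handed in, with the robot touching nothing.
It also fails if it takes over 72 s, if anything falls off the work surface, if the arm or the gripper's body presses on something with over 40 N, if the wrist force passes 120 N, or if a joint passes its speed limit or range.

### The arm

A 7-joint arm with a two-finger parallel gripper is mounted at the origin on the work surface. World frame = base frame: x ahead of the robot, y to its left, z up, the work surface at z = 0. Lengths are in m, angles in degrees, forces in N, time in s.
With the tool pointing down it reaches from about 0.375 to 0.925 m from the base axis. Payload 3.1 kg.
Tool frame: the origin (TCP) lies at the very end of the fingers, on their centre line; the grasp point (between the pads) lies manip.pinch_z behind it (manip.pinch_z is the distance from the TCP to the grasp point, in m); z points along the fingers, y is the direction in which the jaws open and shut (so a half turn about z gives the same grasp; the last joint's range is limited). The gripper opens to 85 mm and grips with 20 to 120 N. Pads are 22 mm wide; open, the fingers measure 114 mm over their backs; the gripper's body (76 mm by 85 mm) begins 54 mm behind the grasp point. The pads swing forward as they close: fully open they stand 13 mm farther back than shut.
Start: joints at [-80.145, 21.939, 2.515, 91.553, -1.026, 66.532, -2.859], TCP at [0.173, 0.626, 0.231] pointing down, gripper open.
Joint ranges: [-149.38, 149.38], [-23.57, 123.04], [-84.95, 90], [0, 143.3], [-89.99, 269.99], [3.08, 112.72], [-163.45, 163.45]. Speed limits (degrees/s): [159.86, 159.86, 180, 180, 180, 180, 180].

### API

Orientations are given as a 3x3 rotation matrix whose columns are the frame's x, y, z axes.
In Python, from cell import monitor, read_camera, order, spot_in, silhouettes, manip gives the robot as it stands.
- The arm moves only by the tool send_rows, never from a script. Its argument "deltas" is a list that holds one entry, the list of rows, each a list of 6 numbers: the shift along the tool's x, y, z in cm, then the turn, a rotation vector about the tool's x, y, z in degrees. In form: [[[dx, dy, dz, wx, wy, wz], ...]]. A call has 1 to 10 rows; each row is the pose to reach, as a shift and turn from the pose measured when the call began, along the tool's axes at that moment; what a row does not reach only later rows make up. A row lasts 1/8 s, in which the tool goes at most 62.5 mm and 10.7 degrees, less where a joint would pass 70% of its speed; a pose out of reach is approached as far as the arm can. A call with a gripper value outside its range is refused whole. "claw" is the opening in per cent of the stroke, from 0 (shut) to 100 (fully open), set as the call begins (left out, the last holds). The fingers move at their own pace and stop on an object; "newtons" is the grip in N (left out, the last holds). Time passes only in rows, so rows that repeat a pose let the fingers close. It gives the time, the measured TCP pose, the force and the opening at its end, in the units of the state.
- monitor.read_state(): the state, without advancing time (a new reading comes with each control period).
- read_camera(name): name is "scene" or "side" or "wrist"; returns a dict with "color" (384x512x3 uint8, blue, green, red), "depth" (384x512 float32, m along the optical axis (not along the pixel's ray), 0 where there is no reading), "mtx" (3x3 intrinsics, pixels), "cam_to_world" (4x4, takes a point from camera to world coordinates); the wrist camera has in their place "hand_eye" (4x4, takes a point from camera to tool coordinates, whose origin is the TCP and whose axes are the flange's). Camera axes: x right, y down, z forward; pixel columns grow to the right and rows downward; lengths in m; the calibration is good to about 2 mm. The wrist camera is an equidistant fisheye: a pixel r from the principal point sees the ray r / f radians off the axis. A picture is of the moment at which its call begins: read the wrist's pose just before it.
- order.sign_off(): hands the job in, once; it reports no verdict.
Trained networks look in a picture, given as the dict that the camera call returned (one of the last four; its "shot" number tells which), for a name from the list of things; names that differ only in an ending like _2 or _b are one class to them, and where a whole thing is asked for, a point or a joint stands for the part that bears it (a point fixed in the world has none). Each returns a list of dicts, best first, with "p" (0 to 1); they miss things now and then, are a little off and sometimes report something else, mostly with a low value. They report only what shows in the picture. A call takes as long as a camera call.
- spot_in(picture, thing): "box" ([left, top, right, bottom] in pixels, round what is visible of it).
- silhouettes(picture, thing): "region" (384x512 bool, what is visible of it) and "box" ([left, top, right, bottom] in pixels, round what is visible of it).
The state is a dict: "time": time; "joint_positions": joint angles; "qd": joint speeds; "effort": joint torques, N m; "position": TCP position; "tool_rot": TCP orientation; "force": force on the tool from outside, world axes, zero at the start; "moment": the same for the moment, N m; "finger_gap": finger opening in m.
Only numpy, scipy, OpenCV 4.12 (cv2) and the standard library are available. Lean on these libraries where they do the work, as an engineer would, in place of code of your own. Each camera call takes 0.05 s, during which the arm holds its last target.

## Working session

There is one attempt and no reset: what is moved stays moved. The work goes in short steps, Python scripts to look and compute and a tool call to move; the robot and the scene stay as the last step left them, time stands still between calls to the robot, and variables do not carry over. Pictures are saved under pics/ and viewed, and the job is handed in when it is done.

Besides the shell and the picture viewer there is one more tool, called after "Emit:" as name([rows], argument=value, ...), one row to a line, values as JSON. send_rows: Moves the arm, as the interface text tells. Its arguments: {"type":"object","properties":{"deltas":{"type":"array"},"claw":{"type":"number"},"newtons":{"type":"number"}},"required":["deltas"]}

```bash
ls; mkdir -p pics
python3 - <<'E'
from cell import monitor, read_camera, manip
import cv2,numpy as np
print(monitor.read_state()); print(manip.pinch_z)
for n in ["scene","side","wrist"]:
    p=read_camera(n); cv2.imwrite(f"pics/{n}0.png",p["color"])
    np.savez(f"pics/{n}0.npz",**{k:v for k,v in p.items()})
    print(n,p["mtx"].tolist(),p.get("cam_to_world",p.get("hand_eye")).tolist(),p["shot"])
E
```

```text
pics
{'time': 0.0, 'joint_positions': array([-80.14407921,  21.99250958,   2.5122119 ,  91.6496076 ,
        -1.02483072,  66.53220379,  -2.85997205]), 'qd': array([ 0.02131946, -0.00494123,  0.05812461,  0.0422371 , -0.08622402,
       -0.01969121, -0.07081488]), 'effort': array([ 2.25246117e-04, -4.33453274e+01,  1.02449924e+00, -2.49514729e+01,
        1.05441679e-02,  1.13039307e-02,  4.99598826e-06]), 'position': array([0.17302562, 0.62556118, 0.22987682]), 'tool_rot': array([[-9.63834703e-01,  2.66500211e-01, -5.51297085e-04],
       [ 2.66500733e-01,  9.63831231e-01, -2.59193374e-03],
       [-1.59393539e-04, -2.64511676e-03, -9.99996489e-01]]), 'force': array([ 0.20736905, -0.21835559,  0.41783911]), 'moment': array([-0.02865964, -0.03831518,  0.03315973]), 'finger_gap': 0.08536598839713773}
0.0187
scene [[481.8423077451407, 0.0, 252.5834938654133], [0.0, 481.8423077451407, 193.9999583559143], [0.0, 0.0, 1.0]] [[-0.7814104238217612, 0.35477527157874233, -0.5133539288044117, 1.376434856092969], [0.6240065411453163, 0.449110105594433, -0.6394653623620407, 1.0704561176084275], [
[... 216 characters left out ...]
0, 1.0]] [[0.8356617080183003, -0.296648787591842, 0.46224344946383733, -0.06568778549278452], [-0.5490843517473645, -0.43089071942867335, 0.7161281746841249, -0.9104522234101126], [-0.013262142289740052, -0.8522515384148805, -0.5229640817985076, 0.7965490815321391], [0.0, 0.0, 0.0, 1.0]] 2
wrist [[297.3186396354542, 0.0, 258.51464240113705], [0.0, 297.3186396354542, 191.37249275349183], [0.0, 0.0, 1.0]] [[-0.0005566224134662692, -0.9529082005855084, -0.3032583905325218, 0.07899344723061417], [0.9999996560692439, -0.000716866638808034, 0.0004170894549616916, -0.0009306192773075317], [-0.0006148437851220704, -0.3032580540712954, 0.9529082718751102, -0.142437669989759], [0.0, 0.0, 0.0, 1.0]] 3
```

View pics/scene0.png

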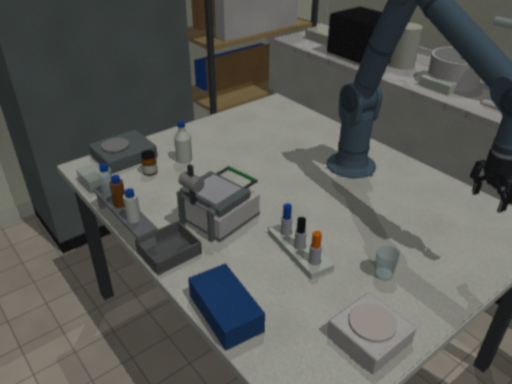

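View pics/side0.png

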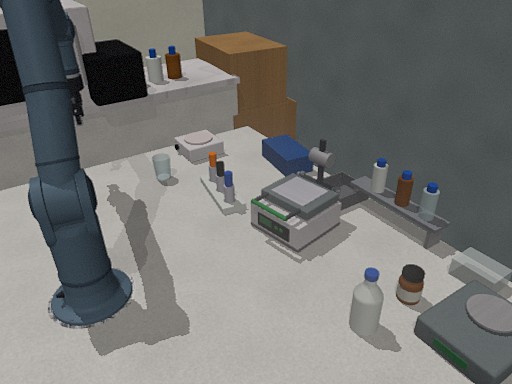

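View pics/wrist0.png

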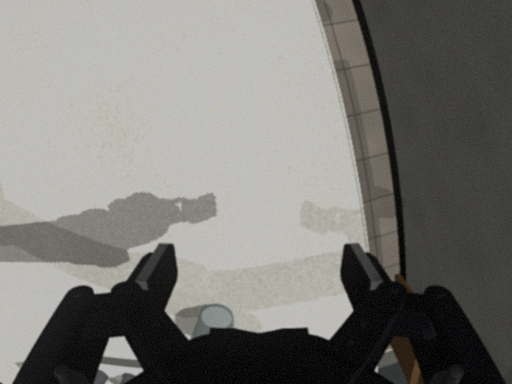

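The scene shows the warmer at about (218,205) with its green bar at (238,178), and the blue block at (287,220) in the stand. In the side view the bar is at (270,210) and blue at (228,187). Next I'll measure them.

```bash
cat > h.py <<'E'
import numpy as np, cv2
def cloud(p):
    d=p["depth"]; K=p["mtx"]; v,u=np.mgrid[:384,:512]
    P=np.stack([(u-K[0,2])*d/K[0,0],(v-K[1,2])*d/K[1,1],d],-1)
    T=p["cam_to_world"]; return P@T[:3,:3].T+T[:3,3]
E
python3 - <<'E'
from cell import *
from h import *
for n in ["scene","side"]:
    p=read_camera(n); W=cloud(p); img=p["color"]
    for t in ["warmer","bar","cover","blue","orange","black","stand","wash_bottle","reagent_jar","beaker"]:
        for r in silhouettes(p,t)[:2]:
            if r["p"]<.3: continue
            m=r["region"]&(p["depth"]>0); X=W[m]
            if len(X)==0: print(n,t,"no depth");continue
            print(n,t,round(r["p"],2),np.array(r["box"]).astype(int),m.sum(),"med",np.median(X,0).round(3),"lo",np.percentile(X,3,axis=0).round(3),"hi",np.percentile(X,97,axis=0).round(3))
            np.save(f"pics/{n}_{t}.npy",X) if r is not None else 0
    # green bar colour
    hsv=cv2.cvtColor(img,cv2.COLOR_BGR2HSV)
    g=(hsv[...,0]>55)&(hsv[...,0]<90)&(hsv[...,1]>120)&(p["depth"]>0)
    X=W[g]; X=X[(X[:,2]>.09)&(X[:,2]<.15)]
    print("green",len(X),X.mean(0).round(4),X.min(0).round(3),X.max(0).round(3)); 
    c=X.mean(0); u,s,vt=np.linalg.svd(X-c); print(vt[0], ((X-c)@vt[0]).min(),((X-c)@vt[0]).max())
print(monitor.read_state()["time"])
E
```

```text
scene warmer 0.73 [176 162 258 241] 4557 med [ 0.675 -0.003  0.113] lo [ 0.507 -0.138  0.005] hi [0.755 0.058 0.229]
scene warmer 0.36 [371 246 399 283] 738 med [0.412 0.494 0.065] lo [0.367 0.459 0.009] hi [0.433 0.522 0.093]
scene bar 0.6 [179 165 258 215] 2224 med [ 0.657 -0.022  0.13 ] lo [ 0.51  -0.135  0.108] hi [0.759 0.049 0.233]
scene cover 0.79 [178 159 260 215] 2332 med [ 0.659 -0.022  0.13 ] lo [ 0.51  -0.134  0.106] hi [0.759 0.049 0.236]
scene blue 0.85 [281 203 289 234] 300 med [0.524 0.182 0.081] lo [0.505 0.165 0.028] hi [0.533 0.191 0.134]
scene orange 0.88 [309 230 317 262] 326 med [0.55  0.34  0.082] lo [0.534 0.323 0.029] hi [0.559 0.348 0.134]
scene orange 0.45 [269 226 332 281] 1198 med [0.55  0.279 0.023] lo [0.494 0.135 0.005] hi [0.585 0.377 0.029]
scene black 0.92 [294 215 309 251] 357 med [0.536 0.26  0.078] lo [0.448 0.202 0.003] hi [0.546 0.27  0.133]
scene black 0.69 [139 148 159 177] 358 med [ 0.682 -0.445  0.06 ] lo [ 0.652 -0.478  0.009] hi [ 0.703 -0.431  0.095]
scene stand 0.8 [267 226 334 280] 1225 med [0.551 0.288 0.023] lo [0.491 0.134 0.003] hi
[... 1347 characters left out ...]
 214] 659 med [0.505 0.194 0.022] lo [0.474 0.124 0.003] hi [0.553 0.362 0.026]
side wash_bottle 0.85 [349 263 382 338] 1722 med [ 0.499 -0.48   0.093] lo [ 0.482 -0.5    0.004] hi [ 0.533 -0.446  0.171]
side reagent_jar 0.69 [394 265 428 303] 894 med [ 0.658 -0.476  0.061] lo [ 0.647 -0.494  0.008] hi [ 0.692 -0.446  0.093]
side beaker 0.84 [150 153 173 183] 431 med [0.4   0.468 0.063] lo [0.372 0.455 0.005] hi [0.434 0.522 0.091]
side beaker 0.33 [215 160 226 190] 252 med [0.523 0.241 0.081] lo [0.513 0.232 0.022] hi [0.54  0.271 0.131]
green 88 [0.5023 0.0052 0.1277] [ 0.373 -0.146  0.12 ] [0.523 1.057 0.15 ]
[ 0.06625756 -0.99763014 -0.01854836] -1.057062419236109 0.1519301540739159
1.25
```

Run:
```python
from h import *
from scipy.optimize import least_squares
C={n:dict(np.load(f"pics/{n}0.npz")) for n in ["scene","side"]}
W={n:cloud(C[n]) for n in C}
# blocks
for t in ["blue","black","orange"]:
    res=[]
    for ns in (["scene"],["side"],["scene","side"]):
        X=np.vstack([np.load(f"pics/{n}_{t}.npy") for n in ns])
        c0=np.median(X,0)[:2]; X=X[np.hypot(*(X[:,:2]-c0).T)<.03]
        X=X[((X[:,2]>.032)&(X[:,2]<.085))|((X[:,2]>.095)&(X[:,2]<.128))]
        R=np.where(X[:,2]<.09,.018,.014)
        f=least_squares(lambda c:np.hypot(X[:,0]-c[0],X[:,1]-c[1])-R,c0,loss='soft_l1',f_scale=.001)
        res.append(f.x.round(4).tolist())
    print(t,res,X[:,2].max())
# bar
B={}
for n in C:
    hsv=cv2.cvtColor(C[n]["color"],cv2.COLOR_BGR2HSV); X=W[n]
    g=(hsv[...,0]>45)&(hsv[...,0]<95)&(hsv[...,1]>90)&(C[n]["depth"]>0)&(X[...,2]>.105)&(X[...,2]<.14)&(np.abs(X[...,0]-.51)<.03)&(X[...,1]>-.16)&(X[...,1]<.02)
    B[n]=X[g]; print(n,g.sum(),X[g].min(0),X[g].max(0))
for ns in (["scene"],["side"],["scene","side"]):
    X=np.vstack([B[n] for n in ns])
    def fn(p):
        a=p[2]; nx=np.array([np.cos(a),np.sin(a)]); 
        d=X[:,:2]@nx-p[0]; return np.hypot(d,X[:,2]-p[1])-.007
    f=least_squares(fn,[.5,.12,np.radians(10)],loss='soft_l1',f_scale=.001); a=f.x[2]
    y=X[:,:2]@[-np.sin(a),np.cos(a)]
    print("bar",ns,f.x[:2],np.degrees(a),"y range",y.min(),y.max(), np.abs(f.fun).mean())
# housing
X=np.vstack([W[n][(C[n]["depth"]>0)].reshape(-1,3) for n in C])
H=X[(X[:,2]>.015)&(X[:,2]<.08)&(X[:,0]>.45)&(X[:,0]<.85)&(X[:,1]>-.25)&(X[:,1]<.09)]
def fh(p):
    a=p[2];c,s=np.cos(a),np.sin(a); q=(H[:,:2]-p[:2])@np.array([[c,-s],[s,c]])
    return np.max(np.abs(q),1)-.1
f=least_squares(fh,[.62,-.05,np.radians(10)],loss='soft_l1',f_scale=.001)
print("housing",f.x[:2],np.degrees(f.x[2]),np.median(np.abs(f.fun)),len(H))
c=f.x[:2];a=f.x[2];ux=np.array([np.cos(a),np.sin(a)]);print("bar pred",c-.12*ux,"well",c-.01*ux,"hinge",c+.105*ux)
```

```text
blue [[0.5146, 0.1725], [0.5188, 0.1728], [0.5166, 0.1726]] 0.1278640903282081
black [[0.6783, -0.4528], [0.5319, 0.2518], [0.6735, -0.452]] 0.09872128013968462
orange [[0.5436, 0.2318], [0.5445, 0.3308], [0.5395, 0.3032]] 0.12667892536030823
scene 62 [ 0.4997302  -0.1312275   0.12136573] [ 0.52757895 -0.00657865  0.13212993]
side 138 [ 0.49240292 -0.14853392  0.11791242] [ 0.52111469 -0.0086551   0.13151742]
bar ['scene'] [0.49192864 0.12136639] 11.220639258705884 y range -0.23043641455283317 -0.10488381965181416 0.001684168733567525
bar ['side'] [0.48974732 0.12150066] 10.285978755544468 y range -0.2390234233355183 -0.09671219013974527 0.0014553874436350248
bar ['scene', 'side'] [0.49039295 0.12106676] 10.045929048158419 y range -0.23698827276152973 -0.0946816976766473 0.0016374356731041256
housing [ 0.62959082 -0.05377296] 10.337055971894472 0.002522324840034257 3496
bar pred [ 0.51153851 -0.07530558] well [ 0.61975312 -0.05556735] hinge [ 0.73288658 -0.03493192]
```

Emit:
send_rows([
  [[-10,-11.5,0,0,0,13],[-16,-18,0.5,0,0,23],[-22,-25,1,0,0,33],[-27,-31,1.5,0,0,43],[-32,-37,2,0,0,50],[-37,-42,2,0,0,55],[-42,-48,2.5,0,0,60],[-47,-53.5,3,0,0,64.3],[-51.3,-58.6,3,0,0,64.3],[-51.3,-58.6,3,0,0,64.3]],
], claw=45, newtons=25)

```text
time: 2.5
position: [0.4454, 0.0624, 0.2079]
tool_rot: [[-0.178, 0.984, 0.002], [0.984, 0.178, 0.002], [0.001, 0.002, -1.0]]
force: [0.7, -0.6, -0.0]
finger_gap: 0.0384
```

Emit:
send_rows([
  [[-6,1.6,0.3,0,0,0],[-11,3,0.6,0,0,0],[-14.75,4,0.8,0,0,0],[-14.75,4,0.8,0,0,0],[-14.75,4,0.8,0,0,0]],
])

```text
time: 3.12
position: [0.5108, -0.0749, 0.1996]
tool_rot: [[-0.178, 0.984, 0.001], [0.984, 0.178, 0.002], [0.002, 0.001, -1.0]]
force: [-0.1, 0.9, -0.2]
finger_gap: 0.0385
```

Run:
```python
from cell import *
import cv2,numpy as np
s=monitor.read_state(); p=read_camera("wrist"); print(s["position"],s["time"],s["tool_rot"].round(4).tolist())
cv2.imwrite("pics/w1.png",p["color"])
# project bar centre and ends
T=p["hand_eye"];K=p["mtx"]
def proj(X):
    t=s["tool_rot"].T@(np.array(X)-s["position"]); c=np.linalg.inv(T)@np.r_[t,1]
    th=np.arctan2(np.hypot(c[0],c[1]),c[2]); ph=np.arctan2(c[1],c[0]); return K[0,0]*th*np.cos(ph)+K[0,2],K[1,1]*th*np.sin(ph)+K[1,2]
a=np.radians(10.3);uy=np.array([-np.sin(a),np.cos(a),0]);b=np.array([.511,-.076,.12])
im=p["color"].copy()
for k in (-.06,0,.06):
    q=proj(b+k*uy); print(q); cv2.circle(im,(int(q[0]),int(q[1])),3,(0,0,255),1)
cv2.imwrite("pics/w1a.png",im)
```

```text
[ 0.51080801 -0.07489221  0.19958414] 3.125 [[-0.1784, 0.984, 0.001], [0.984, 0.1784, 0.0022], [0.002, 0.0013, -1.0]]
(np.float64(260.3689838515378), np.float64(266.00705608902047))
(np.float64(260.4820064369374), np.float64(201.1497970305078))
(np.float64(260.53428737104304), np.float64(124.81083630437084))
```

View pics/w1a.png

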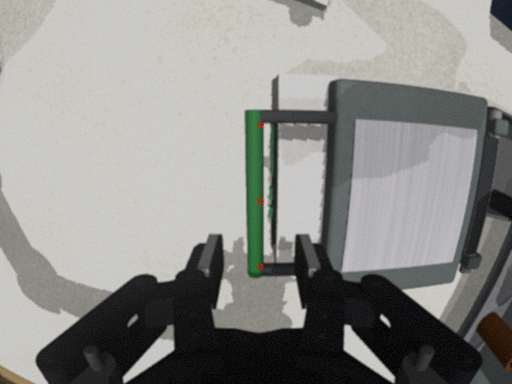

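Bar is centred at column 255, against 260 predicted, so it lies about 3 mm nearer the robot. I'll correct for that and descend.

Emit:
send_rows([
  [[0,-0.25,2,0,0,0],[0,-0.25,5,0,0,0],[0,-0.25,7.5,0,0,0],[0,-0.25,9,0,0,0],[0,-0.25,9.7,0,0,0],[0,-0.25,9.7,0,0,0]],
])

```text
time: 3.92
position: [0.5085, -0.0739, 0.1027]
tool_rot: [[-0.181, 0.984, 0.001], [0.984, 0.181, 0.003], [0.003, 0.001, -1.0]]
force: [-0.4, -0.4, -0.5]
finger_gap: 0.0386
```

Run:
```python
from cell import *
import cv2
p=read_camera("wrist");cv2.imwrite("pics/w2.png",p["color"]);print(monitor.read_state()["force"])
```

```text
[-0.44597767  0.27838889  1.04888872]
```

View pics/w2.png

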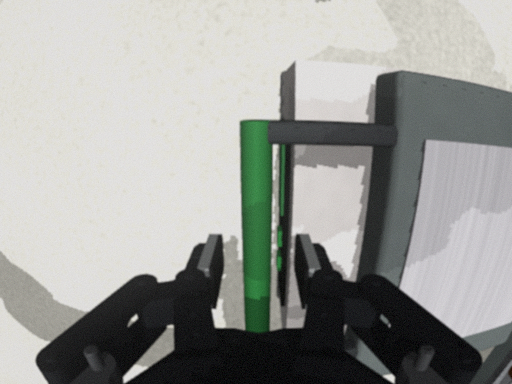

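The bar (columns 242–272) is centred between the fingers (222 and 296), so I'll close.

Emit:
send_rows([
  [[0,0,0,0,0,0],[0,0,0,0,0,0],[0,0,0,0,0,0],[0,0,0,0,0,0]],
], claw=0, newtons=25)

```text
time: 4.47
position: [0.5077, -0.0746, 0.1038]
tool_rot: [[-0.18, 0.984, -0.001], [0.984, 0.18, 0.004], [0.004, 0.0, -1.0]]
force: [-3.5, -0.2, 4.9]
finger_gap: 0.0133
```

Emit:
send_rows([
  [[0,0,-0.6,0,0,0],[0,0.05,-1.5,0,0,0],[0,0.11,-2.25,0,0,0],[0,0.25,-3.36,0,0,0],[0,0.45,-4.47,0,0,0],[0,0.7,-5.57,0,0,0],[0,1.0,-6.65,0,0,0],[0,1.0,-6.65,0,0,0]],
])

```text
time: 5.48
position: [0.5172, -0.0728, 0.1711]
tool_rot: [[-0.18, 0.984, -0.002], [0.984, 0.18, 0.005], [0.005, -0.001, -1.0]]
force: [-3.5, 0.2, -1.3]
finger_gap: 0.0129
```

Emit:
send_rows([
  [[0,0.36,-1.06,0,0,0],[0,0.77,-2.11,0,0,0],[0,1.23,-3.13,0,0,0],[0,1.75,-4.14,0,0,0],[0,1.75,-4.14,0,0,0],[0,1.75,-4.14,0,0,0]],
])

```text
time: 6.22
position: [0.5337, -0.0697, 0.2131]
tool_rot: [[-0.18, 0.984, -0.004], [0.984, 0.18, 0.006], [0.006, -0.003, -1.0]]
force: [-5.1, 1.1, 1.6]
finger_gap: 0.013
```

Run:
```python
from cell import *
import cv2
s=monitor.read_state();print(s["force"],s["position"])
p=read_camera("side");cv2.imwrite("pics/s2.png",cv2.resize(p["color"][60:300,150:470],None,fx=2,fy=2))
```

```text
[-5.08916644  1.12626087  1.56922204] [ 0.5337157  -0.06971039  0.21308461]
```

View pics/s2.png

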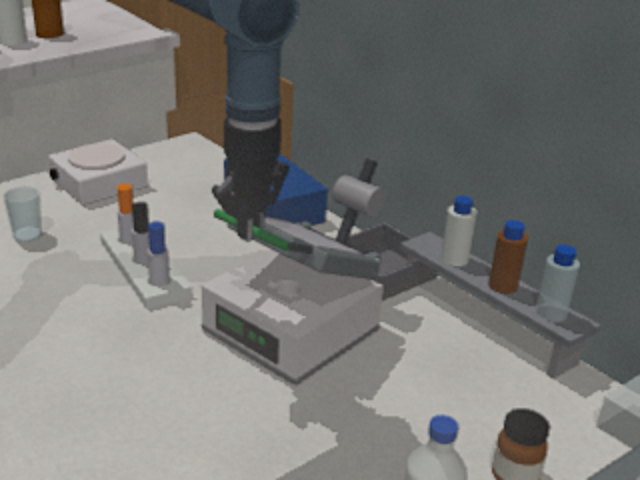

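Emit:
send_rows([
  [[0,0.46,-0.97,0,0,0],[0,1.08,-1.91,0,0,0],[0,1.73,-2.83,0,0,0],[0,2.4,-3.7,0,0,0],[0,3.15,-4.55,0,0,0],[0,3.9,-5.35,0,0,0],[0,4.75,-6.11,0,0,0],[0,5.6,-6.83,0,0,0],[0,5.6,-6.83,0,0,0]],
])

```text
time: 7.4
position: [0.5898, -0.0594, 0.2844]
tool_rot: [[-0.181, 0.984, -0.004], [0.983, 0.181, 0.007], [0.008, -0.003, -1.0]]
force: [-8.4, 2.1, 10.0]
finger_gap: 0.013
```

Emit:
send_rows([
  [[0,0.75,-0.85,0,0,0],[0,1.65,-1.5,0,0,0],[0,1.65,-1.5,0,0,0],[0,1.65,-1.5,0,0,0]],
])

```text
time: 7.9
position: [0.609, -0.0558, 0.2997]
tool_rot: [[-0.182, 0.983, 0.002], [0.983, 0.182, 0.006], [0.006, 0.003, -1.0]]
force: [5.9, 2.0, -6.7]
finger_gap: 0.0129
```

Run:
```python
from cell import *
import cv2
s=monitor.read_state();print(s["force"],s["position"])
p=read_camera("side");cv2.imwrite("pics/s3.png",cv2.resize(p["color"][60:300,150:470],None,fx=2,fy=2))
```

```text
[ 5.88188616  2.00323013 -6.72572839] [ 0.60902231 -0.0557794   0.29966654]
```

View pics/s3.png

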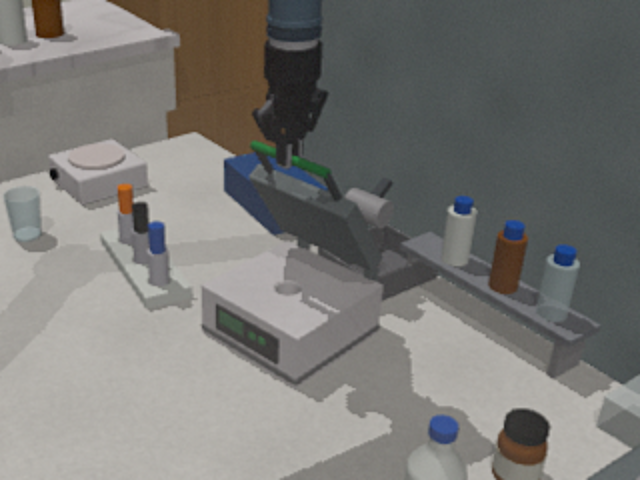

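Tangential force is about 1.7 N toward opening, at θ≈1.0 rad, so the counterweight has taken over. I'll open the gripper and lift clear.

Emit:
send_rows([
  [[0,0,0,0,0,0],[0,0.5,-3.5,0,0,0],[0,0.5,-9,0,0,0],[0,0,-12,0,0,0],[0,-2,-13,0,0,0],[0,-4,-13,0,0,0]],
], claw=100)

```text
time: 8.7
position: [0.5701, -0.0657, 0.4325]
tool_rot: [[-0.18, 0.984, 0.006], [0.984, 0.18, 0.005], [0.004, 0.007, -1.0]]
force: [-1.0, 0.1, -0.6]
finger_gap: 0.0854
```

Run:
```python
from cell import *
import cv2
s=monitor.read_state();print(s["force"],s["position"],s["joint_positions"])
p=read_camera("side");cv2.imwrite("pics/s4.png",cv2.resize(p["color"][60:300,150:470],None,fx=2,fy=2))
```

```text
[-1.0018003   0.08849724 -0.5518244 ] [ 0.57006386 -0.06569953  0.43249312] [-38.66003013   8.71020709  47.41703802  87.76256683  -6.77820192
  86.02336646  19.2250295 ]
```

View pics/s4.png

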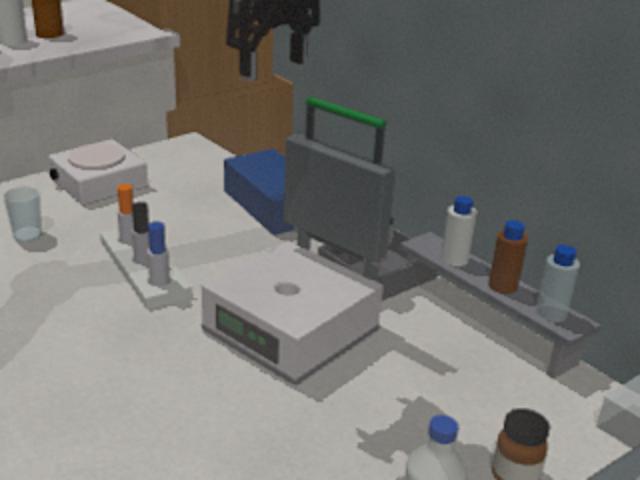

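The cover rests open on its stop. Next I'll measure the well and the blue block with the wrist camera.

```bash
cat >> h.py <<'E'
def wproj(p,s,X):
    t=s["tool_rot"].T@(np.array(X)-s["position"]); c=np.linalg.inv(p["hand_eye"])@np.r_[t,1]; K=p["mtx"]
    th=np.arctan2(np.hypot(c[0],c[1]),c[2]); ph=np.arctan2(c[1],c[0]); return K[0,0]*th*np.cos(ph)+K[0,2],K[1,1]*th*np.sin(ph)+K[1,2]
def wray(p,s,u,v,z):
    K=p["mtx"];x=(u-K[0,2])/K[0,0];y=(v-K[1,2])/K[1,1];th=np.hypot(x,y)
    d=np.array([x/th*np.sin(th),y/th*np.sin(th),np.cos(th)]);T=p["hand_eye"]
    R=s["tool_rot"]; o=R@T[:3,3]+s["position"]; d=R@T[:3,:3]@d; return o+d*(z-o[2])/d[2]
def ray(p,u,v,z):
    K=p["mtx"];d=np.array([(u-K[0,2])/K[0,0],(v-K[1,2])/K[1,1],1]);T=p["cam_to_world"];d=T[:3,:3]@d;o=T[:3,3];return o+d*(z-o[2])/d[2]
E
python3 - <<'E'
from cell import *
from h import *
s=monitor.read_state();p=read_camera("wrist")
im=p["color"].copy();cv2.imwrite("pics/w5raw.png",im)
q=wproj(p,s,[.620,-.0556,.09]);print("well pred",q)
q2=wproj(p,s,[.5167,.1727,.142]);print("blue top pred",q2)
for k in (q,q2): cv2.circle(im,(int(k[0]),int(k[1])),3,(0,0,255),1)
cv2.imwrite("pics/w5.png",im)
p=read_camera("side");q=p; 
cv2.imwrite("pics/s5.png",cv2.resize(p["color"][160:260,240:360],None,fx=6,fy=6,interpolation=cv2.INTER_CUBIC))
p=read_camera("scene");
cv2.imwrite("pics/c5.png",cv2.resize(p["color"][160:260,150:270],None,fx=6,fy=6,interpolation=cv2.INTER_CUBIC))
E
```

```text
well pred (np.float64(290.8469942717253), np.float64(147.35765126455098))
blue top pred (np.float64(253.36265344218262), np.float64(-8.410741318489556))
```

View pics/w5.png

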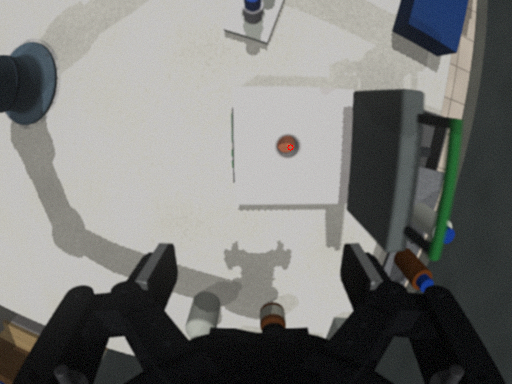

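View pics/s5.png

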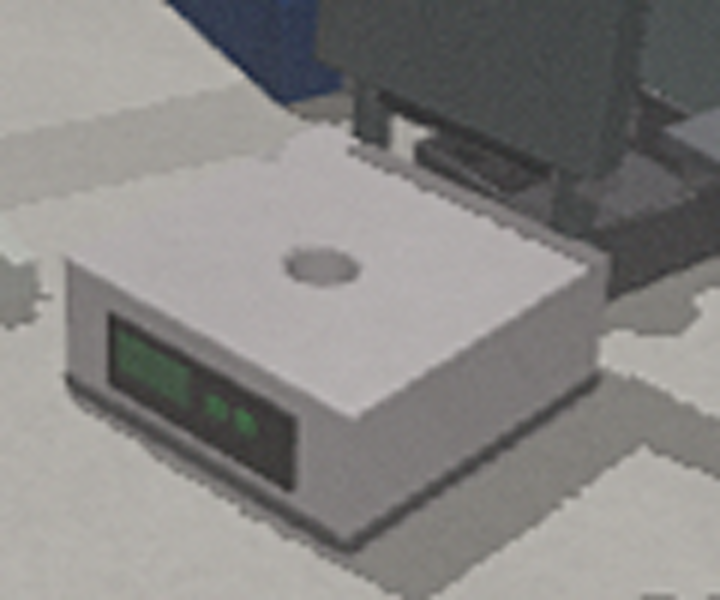

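View pics/c5.png

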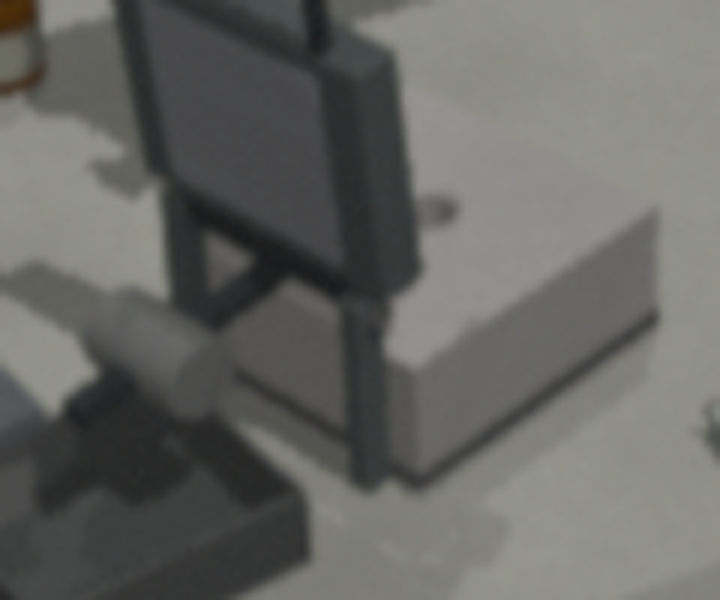

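Run:
```python
from cell import *
from h import *
C=dict(np.load("pics/side0.npz"))
print("side well",ray(C,293.4,204.1,.09))
im=cv2.imread("pics/w5raw.png")
s=monitor.read_state();p=read_camera("wrist");p["color"]=im
g=cv2.cvtColor(im,cv2.COLOR_BGR2GRAY)[125:170,265:310]
m=(g<150).astype(np.uint8)
n,l,st,ce=cv2.connectedComponentsWithStats(m);i=1+np.argmax(st[1:,4]);print(st[i],ce[i]+[265,125])
x,y,w,h,_=st[i];print("wrist well",wray(p,s,*(ce[i]+[265,125]),.09),wray(p,s,265+x+(w-1)/2,125+y+(h-1)/2,.09))
cv2.imwrite("pics/w5c.png",cv2.resize(im[120:175,260:315],None,fx=8,fy=8))
```

```text
side well [ 0.61735311 -0.05773792  0.09      ]
[ 11  10  24  23 433] [287.46189376 145.63048499]
wrist well [ 0.61609839 -0.05091632  0.09      ] [ 0.61628313 -0.05150856  0.09      ]
```

View pics/w5c.png

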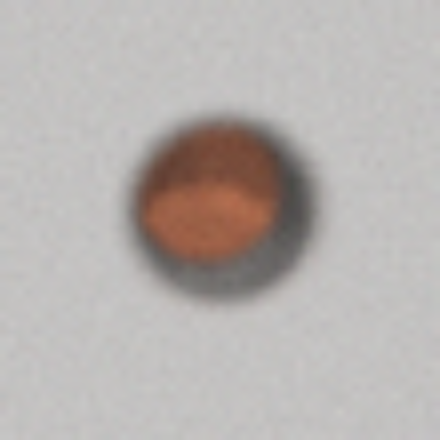

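Emit:
send_rows([
  [[0.1,1.5,5,0,0,0],[0.2,3,10,0,0,0],[0.4,4.8,15,0,0,0],[0.4,4.8,20,0,0,0],[0.4,4.8,24.2,0,0,0],[0.4,4.8,24.2,0,0,0],[0.4,4.8,24.2,0,0,0]],
], claw=60)

```text
time: 9.82
position: [0.6188, -0.05, 0.1897]
tool_rot: [[-0.182, 0.983, 0.005], [0.983, 0.182, 0.006], [0.005, 0.006, -1.0]]
force: [0.3, -1.4, 0.3]
finger_gap: 0.0511
```

```bash
cat > wl.py <<'E'
from cell import *
from h import *
s=monitor.read_state();p=read_camera("wrist");im=p["color"];print(s["position"],s["tool_rot"].round(4).tolist(),s["time"],s["joint_positions"].round(1))
cv2.imwrite("pics/w6.png",im)
g=cv2.cvtColor(im,cv2.COLOR_BGR2GRAY)
q=wproj(p,s,[.6165,-.053,.09]);print(q)
u,v=map(int,q);r=55
m=(g[v-r:v+r,u-r:u+r]<135).astype(np.uint8)
n,l,st,ce=cv2.connectedComponentsWithStats(m)
for i in range(1,n):
  if st[i,4]>300:
    c=[k for k in cv2.findContours((l==i).astype(np.uint8),0,1)[0]];k=max(c,key=cv2.contourArea);e=cv2.fitEllipse(cv2.convexHull(k));(cx,cy)=e[0]
    print(st[i],e,"->",cx+u-r,cy+v-r,wray(p,s,cx+u-r,cy+v-r,.09))
E
python3 wl.py
```

```text
[ 0.61876933 -0.05000191  0.18973896] [[-0.1818, 0.9833, 0.0053], [0.9833, 0.1818, 0.0059], [0.0048, 0.0063, -1.0]] 9.825 [-32.4  25.5  42.7  99.8 -19.8  62.   27.3]
(np.float64(256.4713801491215), np.float64(195.2376525876897))
[  31   34   44   42 1424] ((52.421852111816406, 54.89860153198242), (41.51923370361328, 43.53396987915039), 98.1963882446289) -> 253.4218521118164 194.89860153198242 [ 0.6138718  -0.05316704  0.09      ]
```

View pics/w6.png

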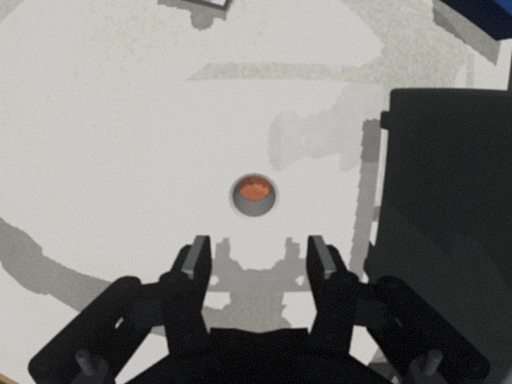

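Emit:
send_rows([
  [[2,-0.5,-4,0.36,-0.28,0],[8,-2,-4,0.36,-0.28,0],[14,-3.5,-4,0.36,-0.28,0],[19,-5,-4,0.36,-0.28,0],[23.75,-6.1,-4,0.36,-0.28,0],[23.75,-6.1,-4,0.36,-0.28,0],[23.75,-6.1,-4,0.36,-0.28,0]],
])

```text
time: 10.75
position: [0.5174, 0.1718, 0.2334]
tool_rot: [[-0.181, 0.983, 0.005], [0.983, 0.181, 0.002], [0.001, 0.006, -1.0]]
force: [-0.4, -0.5, -0.0]
finger_gap: 0.0512
```

Run:
```python
from cell import *
from h import *
s=monitor.read_state();p=read_camera("wrist");im=p["color"];print(s["position"],s["tool_rot"].round(4).tolist(),s["joint_positions"].round(1))
cv2.imwrite("pics/w7.png",im)
hsv=cv2.cvtColor(im,cv2.COLOR_BGR2HSV)
q=wproj(p,s,[.5167,.1727,.13]);print(q)
m=((hsv[...,0]>100)&(hsv[...,0]<130)&(hsv[...,1]>120)).astype(np.uint8)
n,l,st,ce=cv2.connectedComponentsWithStats(m)
for i in range(1,n):
  if st[i,4]>200: print(st[i],ce[i],wray(p,s,*ce[i],.13))
```

```text
[0.51738848 0.17176698 0.23340415] [[-0.1814, 0.9834, 0.0054], [0.9834, 0.1813, 0.0018], [0.0008, 0.0056, -1.0]] [-59.3  12.1  41.6 107.8  -8.9  63.1  -3.9]
(np.float64(259.1503584460192), np.float64(189.53239493094023))
[ 452   38   60  166 4891] [492.16990391 133.4181149 ] [0.74602405 0.27741954 0.13      ]
[241 163  30  39 904] [255.77544248 183.24446903] [0.5128165  0.17774906 0.13      ]
```

View pics/w7.png

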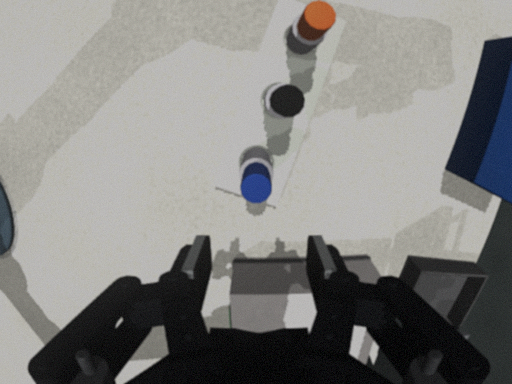

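Run:
```python
from cell import *
from h import *
im=cv2.imread("pics/w7.png");s=monitor.read_state();p=read_camera("wrist")
c=cv2.resize(im[150:215,225:290],None,fx=8,fy=8,interpolation=cv2.INTER_NEAREST)
hsv=cv2.cvtColor(im,cv2.COLOR_BGR2HSV)
print(im[170:206:2,256].tolist())
m=((hsv[...,0]>100)&(hsv[...,0]<130)&(hsv[...,1]>120)&(hsv[...,2]>115)).astype(np.uint8);m[:,300:]=0
n,l,st,ce=cv2.connectedComponentsWithStats(m)
i=1+np.argmax(st[1:,4]);print(st[i],ce[i],wray(p,s,*ce[i],.13))
k=max(cv2.findContours((l==i).astype(np.uint8),0,1)[0],key=cv2.contourArea);e=cv2.fitEllipse(cv2.convexHull(k));print(e,wray(p,s,*e[0],.13))
cv2.imwrite("pics/w7c.png",c)
```

```text
[[78, 43, 36], [77, 42, 33], [134, 71, 46], [134, 60, 36], [130, 62, 36], [136, 67, 46], [131, 64, 39], [133, 66, 40], [133, 58, 39], [135, 67, 43], [132, 64, 39], [136, 67, 42], [135, 65, 43], [136, 68, 44], [134, 68, 44], [128, 58, 36], [129, 82, 70], [125, 128, 129]]
[241 174  30  28 661] [255.63842663 187.77912254] [0.51345672 0.17271711 0.13      ]
((255.64053344726562, 187.82643127441406), (28.286949157714844, 29.452932357788086), 99.21919250488281) [0.51346602 0.17267544 0.13      ]
```

View pics/w7c.png

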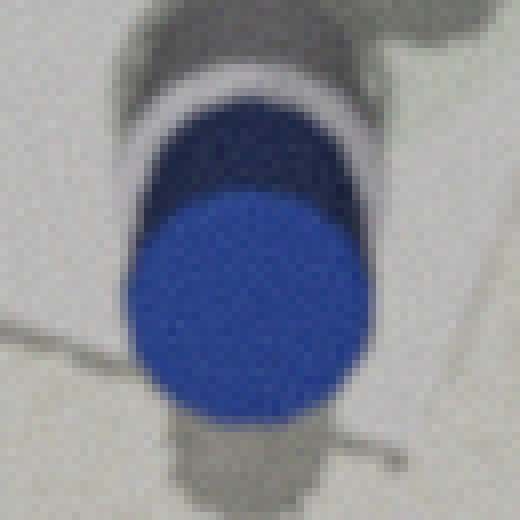

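Run:
```python
from cell import *
from h import *
s=monitor.read_state();p=read_camera("wrist")
d=p.get("depth");print(None if d is None else (d[188,256],d[120,200],d[184:192,252:260]))
```

```text
(np.float32(0.25637603), np.float32(0.3647291), array([[0.25432795, 0.2555808 , 0.2549664 , 0.2543447 , 0.2556187 ,
        0.25356764, 0.25492564, 0.25454405],
       [0.25383994, 0.2554864 , 0.2553589 , 0.255097  , 0.25641212,
        0.25599793, 0.25557953, 0.25446972],
       [0.2553084 , 0.25621524, 0.25586233, 0.25602674, 0.2548595 ,
        0.2559373 , 0.25449422, 0.25560507],
       [0.25518948, 0.25575304, 0.2558502 , 0.25558907, 0.25665838,
        0.25610888, 0.25655207, 0.25629902],
       [0.25695616, 0.25668105, 0.25563776, 0.2568788 , 0.25637603,
        0.25598595, 0.25553286, 0.25717276],
       [0.25636685, 0.25667283, 0.25800145, 0.25646153, 0.25706434,
        0.25723228, 0.25705993, 0.2560743 ],
       [0.25774053, 0.25725582, 0.25736552, 0.25812024, 0.2564089 ,
        0.2563756 , 0.25718158, 0.2568436 ],
       [0.2564158 , 0.25716797, 0.25805318, 0.2577797 , 0.25642037,
        0.2568882 , 0.25871405, 0.25723585]], dtype=float32))
```

Emit:
send_rows([
  [[0.13,-0.42,3,0.32,0,0],[0.13,-0.42,7,0.32,0,0],[0.13,-0.42,10.5,0.32,0,0],[0.13,-0.42,13,0.32,0,0],[0.13,-0.42,14.15,0.32,0,0],[0.13,-0.42,14.15,0.32,0,0]],
])

```text
time: 11.65
position: [0.5135, 0.1696, 0.0905]
tool_rot: [[-0.176, 0.984, -0.003], [0.984, 0.176, -0.001], [-0.001, -0.003, -1.0]]
force: [0.6, 0.9, 0.5]
finger_gap: 0.0512
```

Run:
```python
from cell import *
import cv2
p=read_camera("wrist");cv2.imwrite("pics/w8.png",p["color"])
```

```text
(no output)
```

View pics/w8.png

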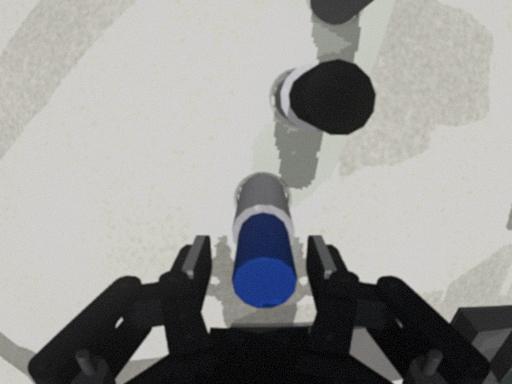

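Emit:
send_rows([
  [[0.3,0.15,0,0,0,0],[0.3,0.15,0,0,0,0],[0.3,0.15,0,0,0,0]],
])

```text
time: 12.08
position: [0.5155, 0.1737, 0.0919]
tool_rot: [[-0.177, 0.984, -0.0], [0.984, 0.177, 0.0], [0.0, 0.0, -1.0]]
force: [0.0, 0.0, 0.2]
finger_gap: 0.0515
```

Run:
```python
from cell import *
import cv2
p=read_camera("wrist");cv2.imwrite("pics/w9.png",p["color"])
```

```text
(no output)
```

View pics/w9.png

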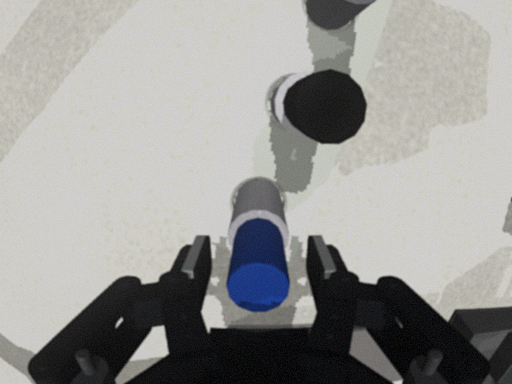

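The blue top (column 258) is centred between the fingers. Gripping.

Emit:
send_rows([
  [[0,0,0,0,0,0],[0,0,0,0,0,0],[0,0,0,0,0,0],[0,0,0,0,0,0]],
], claw=0, newtons=60)

```text
time: 12.62
position: [0.5156, 0.1737, 0.0921]
tool_rot: [[-0.177, 0.984, 0.0], [0.984, 0.177, 0.001], [0.0, 0.0, -1.0]]
force: [-0.6, 0.1, 2.5]
finger_gap: 0.0263
```

Emit:
send_rows([
  [[0,0,-1,0,0,0],[0,0,-3,0,0,0],[0,0,-6,0,0,0],[0,0,-11,0,0,0],[0,0,-15,0,0,0],[0,0,-17,0,0,0],[0,0,-17,0,0,0]],
])

```text
time: 13.5
position: [0.5171, 0.1737, 0.2648]
tool_rot: [[-0.176, 0.984, 0.005], [0.984, 0.176, 0.004], [0.003, 0.005, -1.0]]
force: [0.2, -0.7, -1.8]
finger_gap: 0.0267
```

Run:
```python
from cell import *
import cv2
s=monitor.read_state();print(s["joint_positions"].round(1),s["force"],s["tool_rot"].round(4).tolist(),s["position"])
p=read_camera("wrist");cv2.imwrite("pics/w10.png",p["color"])
```

```text
[-60.9  10.1  42.7 105.7  -7.6  66.7  -5.5] [ 0.17626785 -0.70877365 -1.83736672] [[-0.1763, 0.9843, 0.0045], [0.9843, 0.1763, 0.0037], [0.0028, 0.0051, -1.0]] [0.51706711 0.17370522 0.26484771]
```

View pics/w10.png

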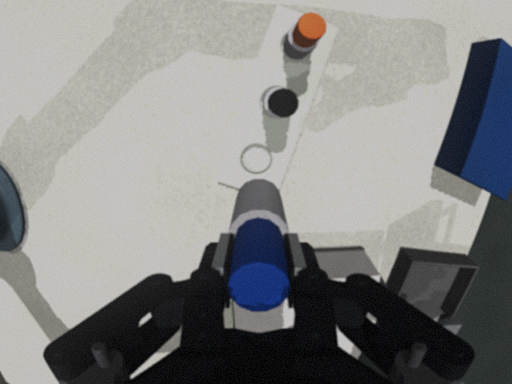

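Emit:
send_rows([
  [[-4,1,0,0.29,-0.16,0],[-9,2.2,0,0.29,-0.16,0],[-14,3.4,0,0.29,-0.16,0],[-19,4.6,1,0.29,-0.16,0],[-23,5.6,3,0.29,-0.16,0],[-24.05,5.8,5,0.29,-0.16,0],[-24.05,5.8,6.3,0.29,-0.16,0],[-24.05,5.8,6.3,0.29,-0.16,0],[-24.05,5.8,6.3,0.29,-0.16,0]],
])

```text
time: 14.68
position: [0.6158, -0.0506, 0.2]
tool_rot: [[-0.18, 0.984, -0.003], [0.984, 0.18, -0.001], [-0.0, -0.003, -1.0]]
force: [-0.3, -0.7, -1.4]
finger_gap: 0.0264
```

Run:
```python
from cell import *
from h import *
s=monitor.read_state();print(s["joint_positions"].round(1),s["force"],s["tool_rot"].round(4).tolist(),s["position"])
p=read_camera("wrist");cv2.imwrite("pics/w11.png",p["color"])
p=read_camera("side")
cv2.imwrite("pics/s11.png",cv2.resize(p["color"][140:240,240:360],None,fx=6,fy=6,interpolation=cv2.INTER_CUBIC))
```

```text
[-34.6  25.6  45.5  99.5 -20.   63.6  27.6] [-0.32163525 -0.71122653 -1.35844599] [[-0.1797, 0.9837, -0.0026], [0.9837, 0.1796, -0.0006], [-0.0002, -0.0026, -1.0]] [ 0.61576994 -0.05063642  0.2000206 ]
```

View pics/w11.png

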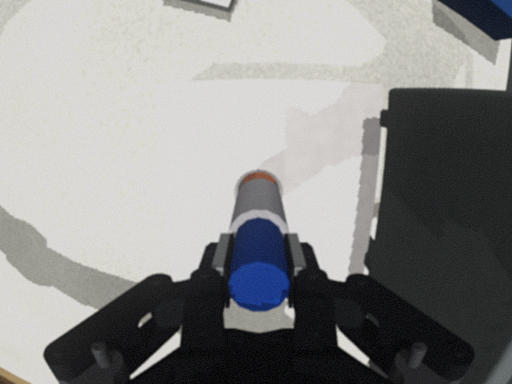

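View pics/s11.png

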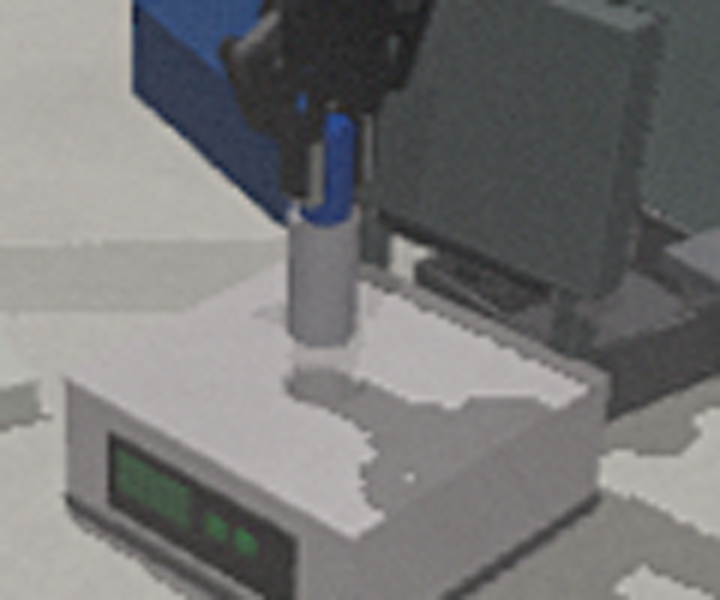

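The well's rim (column 259) lines up with the block (258) in the wrist view. In the side view the block's foot is at 322 and the well at 321. I'll shift −2 mm in tool x and descend gently.

Emit:
send_rows([
  [[-0.2,0,0.5,-0.15,0,0],[-0.2,0,1.2,-0.15,0,0],[-0.2,0,2.0,-0.15,0,0],[-0.2,0,2.3,-0.15,0,0],[-0.2,0,2.3,-0.15,0,0],[-0.2,0,2.3,-0.15,0,0]],
])

```text
time: 15.52
position: [0.6167, -0.0535, 0.1779]
tool_rot: [[-0.179, 0.984, 0.002], [0.984, 0.179, -0.001], [-0.001, 0.002, -1.0]]
force: [0.2, 0.5, -0.8]
finger_gap: 0.0267
```

Run:
```python
from cell import *
from h import *
s=monitor.read_state();print(s["force"],s["tool_rot"].round(4).tolist(),s["position"])
p=read_camera("wrist");cv2.imwrite("pics/w12.png",cv2.resize(p["color"][130:330,180:340],None,fx=3.6,fy=3))
p=read_camera("side")
cv2.imwrite("pics/s12.png",cv2.resize(p["color"][140:240,240:360],None,fx=6,fy=6,interpolation=cv2.INTER_CUBIC))
```

```text
[ 0.15208791  0.50635565 -0.7714772 ] [[-0.1787, 0.9839, 0.0017], [0.9839, 0.1787, -0.0005], [-0.0008, 0.0015, -1.0]] [ 0.61666955 -0.0535164   0.17787296]
```

View pics/w12.png

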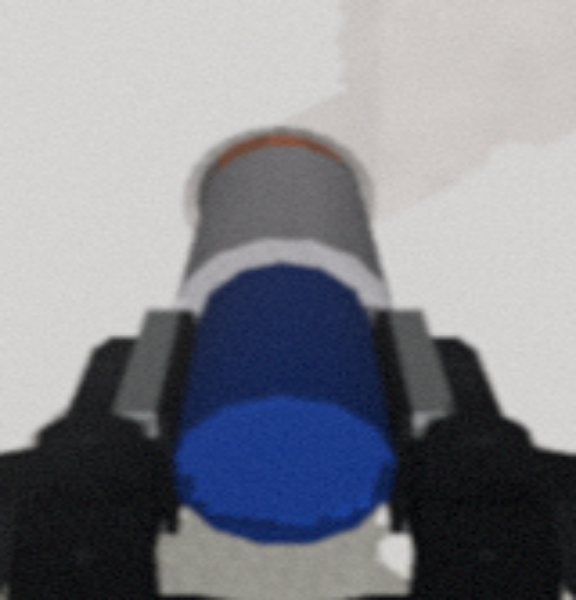

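View pics/s12.png

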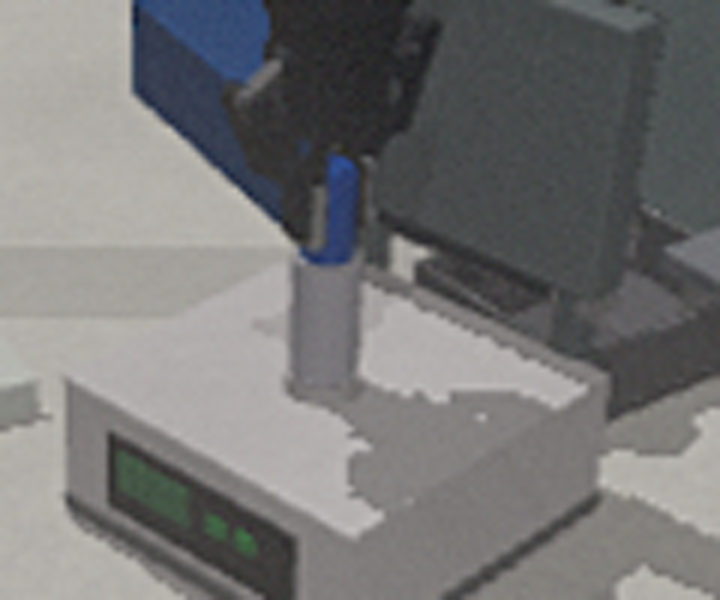

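In the wrist view the rim spans 187–375 and the block 200–370, so the block is about 1 mm too far along +y. The rim gap also suggests +1 mm in tool x. I'll nudge both and go in.

Emit:
send_rows([
  [[0.1,-0.1,0.2,0,0,0],[0.1,-0.1,0.6,0,0,0],[0.1,-0.1,1.0,0,0,0],[0.1,-0.1,1.4,0,0,0],[0.1,-0.1,1.4,0,0,0]],
])

```text
time: 16.25
position: [0.6155, -0.0534, 0.1635]
tool_rot: [[-0.178, 0.984, 0.002], [0.984, 0.178, -0.002], [-0.002, 0.002, -1.0]]
force: [0.7, -1.6, -3.2]
finger_gap: 0.0267
```

Emit:
send_rows([
  [[0,0,0.4,0,0,0],[0,0,0.8,0,0,0],[0,0,1.2,0,0,0],[0,0,1.6,0,0,0],[0,0,1.6,0,0,0]],
])

```text
time: 16.88
position: [0.6154, -0.0536, 0.1469]
tool_rot: [[-0.178, 0.984, 0.001], [0.984, 0.178, -0.002], [-0.002, 0.001, -1.0]]
force: [1.7, -1.7, -2.5]
finger_gap: 0.0264
```

Emit:
send_rows([
  [[0,0,0.3,0,0,0],[0,0,0.6,0,0,0],[0,0,0.8,0,0,0],[0,0,0.8,0,0,0]],
])

```text
time: 17.38
position: [0.6154, -0.0536, 0.1386]
tool_rot: [[-0.178, 0.984, 0.001], [0.984, 0.178, -0.002], [-0.002, 0.001, -1.0]]
force: [0.5, -1.5, -2.7]
finger_gap: 0.0266
```

Emit:
send_rows([
  [[0,0,0.2,0,0,0],[0,0,0.4,0,0,0],[0,0,0.5,0,0,0],[0,0,0.5,0,0,0]],
])

```text
time: 17.88
position: [0.6154, -0.0537, 0.1335]
tool_rot: [[-0.178, 0.984, 0.002], [0.984, 0.178, -0.002], [-0.003, 0.001, -1.0]]
force: [0.9, -2.0, -2.1]
finger_gap: 0.0267
```

Emit:
send_rows([
  [[0,0,0.2,0,0,0],[0,0,0.4,0,0,0],[0,0,0.5,0,0,0],[0,0,0.5,0,0,0]],
])

```text
time: 18.38
position: [0.6156, -0.0539, 0.129]
tool_rot: [[-0.178, 0.984, 0.002], [0.984, 0.178, -0.002], [-0.003, 0.002, -1.0]]
force: [-1.7, -1.3, 4.4]
finger_gap: 0.0262
```

Emit:
send_rows([
  [[0,0,0.15,0,0,0],[0,0,0.3,0,0,0],[0,0,0.3,0,0,0]],
])

```text
time: 18.75
position: [0.6156, -0.0539, 0.1261]
tool_rot: [[-0.178, 0.984, 0.002], [0.984, 0.178, -0.002], [-0.003, 0.002, -1.0]]
force: [-0.6, -1.9, 3.7]
finger_gap: 0.0267
```

Emit:
send_rows([
  [[0,0,0.1,0,0,0],[0,0,0.2,0,0,0],[0,0,0.2,0,0,0]],
])

```text
time: 19.12
position: [0.6157, -0.0538, 0.1241]
tool_rot: [[-0.178, 0.984, 0.002], [0.984, 0.178, -0.002], [-0.003, 0.002, -1.0]]
force: [-1.6, -1.1, 4.8]
finger_gap: 0.0265
```

Emit:
send_rows([
  [[0,0,0.1,0,0,0],[0,0,0.2,0,0,0],[0,0,0.2,0,0,0]],
])

```text
time: 19.5
position: [0.6156, -0.0539, 0.122]
tool_rot: [[-0.178, 0.984, 0.002], [0.984, 0.178, -0.002], [-0.003, 0.002, -1.0]]
force: [-1.4, -1.6, 3.5]
finger_gap: 0.0262
```

Emit:
send_rows([
  [[0,0,0.1,0,0,0],[0,0,0.15,0,0,0],[0,0,0.15,0,0,0]],
])

```text
time: 19.88
position: [0.6158, -0.054, 0.1218]
tool_rot: [[-0.178, 0.984, 0.002], [0.984, 0.178, -0.002], [-0.002, 0.002, -1.0]]
force: [-3.2, -1.2, 10.9]
finger_gap: 0.0267
```

Emit:
send_rows([
  [[0,0,0.1,0,0,0],[0,0,0.15,0,0,0],[0,0,0.15,0,0,0]],
])

```text
time: 20.25
position: [0.6159, -0.054, 0.1218]
tool_rot: [[-0.178, 0.984, 0.002], [0.984, 0.178, -0.001], [-0.001, 0.002, -1.0]]
force: [-3.1, -1.2, 10.9]
finger_gap: 0.0266
```

Emit:
send_rows([
  [[0,0,0.15,0,0,0],[0,0,0.22,0,0,0],[0,0,0.28,0,0,0],[0,0,0.28,0,0,0]],
])

```text
time: 20.75
position: [0.6161, -0.0542, 0.1217]
tool_rot: [[-0.178, 0.984, 0.001], [0.984, 0.178, 0.001], [0.001, 0.002, -1.0]]
force: [-5.8, -1.0, 17.1]
finger_gap: 0.0264
```

Run:
```python
from cell import *
from h import *
s=monitor.read_state();print(s["force"],s["tool_rot"].round(4).tolist(),s["position"])
p=read_camera("wrist");cv2.imwrite("pics/w13.png",cv2.resize(p["color"][130:330,180:340],None,fx=3.6,fy=3))
```

```text
[-5.80558494 -1.00090373 17.08183074] [[-0.1777, 0.9841, 0.0013], [0.9841, 0.1776, 0.0012], [0.0009, 0.0015, -1.0]] [ 0.61613374 -0.05418409  0.12168539]
```

View pics/w13.png

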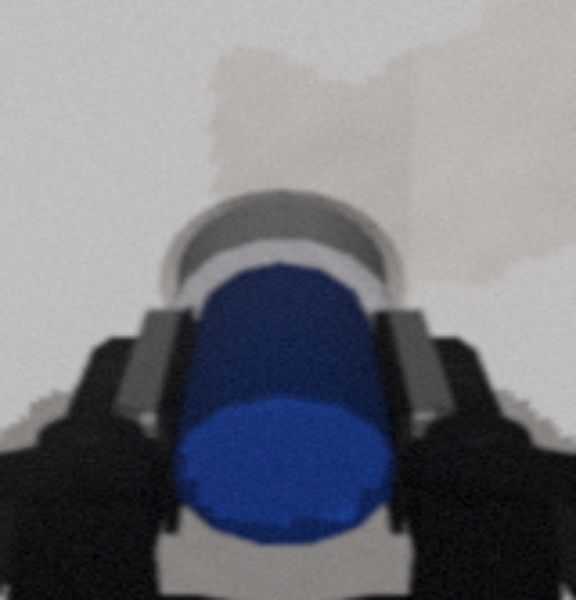

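Hard stop: 17 N with only 0.1 mm of movement and no slip in the grip. I'll relax and release.

Emit:
send_rows([
  [[0,0,0,0,0,0],[0,0,0,0,0,0]],
])

```text
time: 21.05
position: [0.6159, -0.054, 0.1218]
tool_rot: [[-0.178, 0.984, 0.001], [0.984, 0.178, 0.002], [0.001, 0.001, -1.0]]
force: [-1.9, -1.1, 5.9]
finger_gap: 0.0264
```

Emit:
send_rows([
  [[0,0,0,0,0,0],[0,0,0,0,0,0],[0,0,0,0,0,0],[0,0,0,0,0,0]],
], claw=60)

```text
time: 21.55
position: [0.6158, -0.0537, 0.1215]
tool_rot: [[-0.178, 0.984, 0.0], [0.984, 0.178, 0.002], [0.002, 0.001, -1.0]]
force: [0.1, 0.0, -0.4]
finger_gap: 0.0508
```

Emit:
send_rows([
  [[0,0,-1,0,0,0],[0,0,-3,0,0,0],[0,0,-6,0,0,0],[0,0,-10,0,0,0],[0,0,-10,0,0,0]],
])

```text
time: 22.18
position: [0.6192, -0.0551, 0.2274]
tool_rot: [[-0.177, 0.984, 0.011], [0.984, 0.177, 0.002], [0.0, 0.011, -1.0]]
force: [0.4, -0.1, 0.1]
finger_gap: 0.051
```

Run:
```python
from cell import *
from h import *
s=monitor.read_state();print(s["force"],s["position"],s["joint_positions"].round(1))
p=read_camera("wrist");cv2.imwrite("pics/w14.png",p["color"])
d=p["depth"]
hsv=cv2.cvtColor(p["color"],cv2.COLOR_BGR2HSV)
m=(hsv[...,0]>100)&(hsv[...,0]<130)&(hsv[...,1]>120)&(hsv[...,2]>115)&(d>0);m[:,:200]=0;m[:,320:]=0
v,u=np.nonzero(m);K=p["mtx"];x=(u-K[0,2])/K[0,0];y=(v-K[1,2])/K[1,1];th=np.hypot(x,y);D=d[m]
P=np.c_[x/th*np.tan(th)*D,y/th*np.tan(th)*D,D];T=p["hand_eye"];X=(P@T[:3,:3].T+T[:3,3])@s["tool_rot"].T+s["position"];print(len(X),np.median(X,0))
p=read_camera("side");cv2.imwrite("pics/s14.png",cv2.resize(p["color"][60:300,150:470],None,fx=2,fy=2))
W=cloud(p);hs=cv2.cvtColor(p["color"],cv2.COLOR_BGR2HSV)
```

```text
[ 0.43198367 -0.11227305  0.08284669] [ 0.61920099 -0.05509848  0.22742428] [-35.   23.9  46.6  98.1 -19.1  65.6  27.1]
891 [ 0.61377218 -0.05306101  0.15944755]
```

View pics/w14.png

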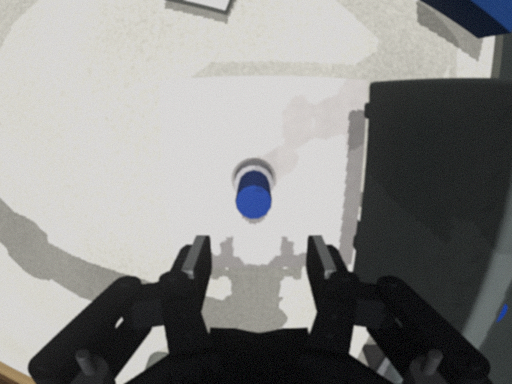

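View pics/s14.png

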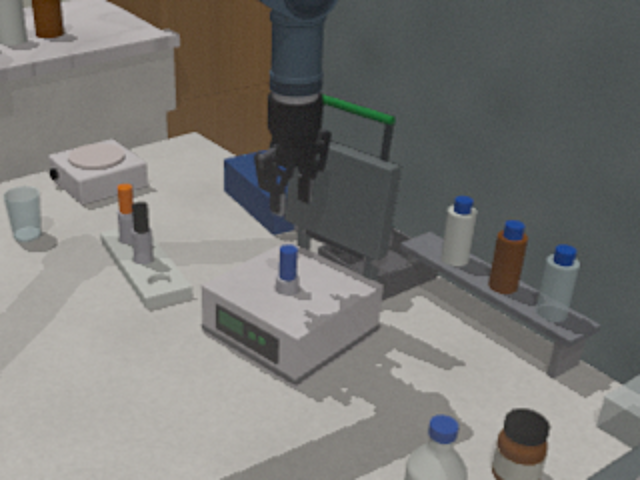

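Emit:
send_rows([
  [[0,-1,-3,0,0,0],[0,-3,-6,0,0,0],[0,-6,-9,0,0,0],[0,-6,-9,0,0,0],[0,-6,-9,0,0,0]],
])

```text
time: 22.9
position: [0.5568, -0.0641, 0.3119]
tool_rot: [[-0.179, 0.984, 0.002], [0.984, 0.179, 0.003], [0.003, 0.002, -1.0]]
force: [-0.0, 0.7, -0.8]
finger_gap: 0.051
```

Run:
```python
from cell import *
s=monitor.read_state();print(s["force"],s["position"],s["qd"].round(2),s["time"])
print(order.sign_off())
```

```text
[-0.01806832  0.66576387 -0.81164674] [ 0.55676232 -0.06409074  0.31190087] [ 0.12  1.59 -0.92 -0.01  0.15  0.11 -0.16] 22.9
the job is handed in; nothing more can be done
None
```

The job is done and was handed in at 22.9 s; `order.sign_off()` reports no verdict.

- **Cover:** I lifted it by the green bar to about 1.0 rad, where the force showed it pulling on toward open, then let go. It went back by itself, and the later pictures show it resting open.
- **Blue block:** I took it from the stand and lowered it into the well, meeting the platform about 42 mm down. I pressed it down a further 7 to 12 mm; the exact start is uncertain because I moved in 5 mm steps there. It then stopped hard: 17 N moved it only 0.1 mm and it did not slip in the grip. I let go and withdrew.
- **Last checks:** The block's top measured 159 mm above the table, so its foot is about 50 mm below the well's mouth, matching where the pressing stopped. It stands upright, and the gripper is clear with about zero force. The orange and black blocks were still in the stand in the last side view and the beaker looked unmoved. I did not check the wash bottle and jar again at the end.
- **Disagreement:** The fixed cameras and the wrist camera differed by 3 to 5 mm on the well and block positions. I settled this with close-up wrist pictures before gripping and inserting.

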